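Fold the cake box lid over and tuck it under the lip

ROBOT

A 6-joint arm with a two-finger parallel gripper is mounted at the origin on a cart in front of the work surface, level with it; the furniture and walls round the work are solid. World frame = base frame: x ahead of the robot, y to its left, z up, the work surface at z = 0. Lengths are in m, angles in rad, forces in N, time in s.
With the tool pointing down it reaches from about 0.225 to 0.875 m from the base axis. Payload 3.4 kg.
Tool frame: the origin (TCP) lies at the very end of the fingers, on their centre line; the grasp point (between the pads) lies 19 mm behind it (grasp_offset is the distance from the TCP to the grasp point, in m); y points along the fingers, z is the direction in which the jaws open and shut, and the axes are right-handed (so a half turn about y gives the same grasp; the last joint's range is limited). The gripper opens to 85 mm and grips with 20 to 120 N. Pads are 22 mm wide; open, the fingers measure 114 mm over their backs; the gripper's body (76 mm by 85 mm) begins 54 mm behind the grasp point. The pads swing forward as they close: fully open they stand 13 mm farther back than shut.
Start: joints at [0.984, 0.276, 1.505, -0, 1.361, -0.121], TCP at [0.258, 0.514, 0.231] pointing down, gripper open.
Joint ranges: [-2.89, 2.89], [-0.75, 2.08], [0.22, 2.7], [-1.18, 4.32], [0.11, 2.71], [-2.7, 2.7]. Speed limits (rad/s): [2.57, 2.57, 3.14, 3.14, 3.14, 3.14].

INTERFACE

Orientations are given as a unit quaternion [w, x, y, z].
In Python, from rig import get_state, get_image, sign_off, grasp_offset gives the robot as it stands.
- The arm moves only by the shell command python3 -m jog 'ROWS' [FORCE]. ROWS is JSON, one flat list of numbers, 7 for each row, row after row: the closure in counts, from 0 (fully open) to 255 (shut), then the shift along the tool's x, y, z in cm, then the turn, a rotation vector about the tool's x, y, z in units of 8 degrees (1.0 is 8 degrees). In form: [jaw, tx, ty, tz, rx, ry, rz, jaw, tx, ty, tz, rx, ry, rz, ...]. A call has 1 to 12 rows; each row is the pose to reach, as a shift and turn from the pose commanded when the call began, along the tool's axes at that moment; what a row does not reach only later rows make up. A row lasts 1/8 s, in which the tool goes at most 62.5 mm and 10.7 degrees, less where a joint would pass 70% of its speed; a pose out of reach is approached as far as the arm can. A call with a gripper value outside its range is refused whole. The fingers move at their own pace and stop on an object; FORCE is the grip in N (left out, the last holds). Time passes only in rows, so rows that repeat a pose let the fingers close. It gives the time, the measured TCP pose, the force and the opening at its end, in the units of the state.
- get_state(): the state, without advancing time (a new reading comes with each control period).
- get_image(name): name is "side" or "top" or "wrist"; returns a dict with "color" (400x640x3 uint8, blue, green, red), "mtx" (3x3 intrinsics, pixels), "R" (3x3) and "t" (3): a world point X has camera coordinates R X + t; the wrist camera has in their place "tool_from_camera" (4x4, takes a point from camera to tool coordinates, whose origin is the TCP and whose axes are the tool frame's). Camera axes: x right, y down, z forward; pixel columns grow to the right and rows downward; lengths in m; the calibration is good to about 2 mm. A picture is of the moment at which its call begins: read the wrist's pose just before it. There is no depth.
- sign_off(): hands the job in, once; it reports no verdict.
The state is a dict: "clock": time; "qpos": joint angles; "qd": joint speeds; "effort": joint torques, N m; "position": TCP position; "ee_rot": TCP orientation; "contact_force": force on the tool from outside, world axes, zero at the start; "moment": the same for the moment, N m; "width": finger opening in m.
Only numpy, scipy, OpenCV 4.12 (cv2) and the standard library are available. Lean on these libraries where they do the work, as an engineer would, in place of code of your own. Each camera call takes 0.05 s, during which the arm holds its last target.

TASK

Close the wooden cake box on the counter: with the fingertips, fold its upright hinged lid over the cake, press it down past the lip on the opposite wall, and push it along by its thumb step until its free edge is tucked all the way under the lip, so that it stays shut when you let go. Only push the lid from its outside face: do not pinch or lift anything, do not touch the inside of the lid, press gently (about 10 N is plenty), and leave the cake and the things standing around where they are.

Things in the scene. Friction and masses are not known exactly. Their poses are not given: they have to be found in the camera images.
- cake_box: Open wooden gift box, fixed to the table: 130 (own x) x 112 (own y) mm, side walls 52 mm high, 5 thick. Origin: centre of its underside, own z up. Lid hinge on the own +y side, retaining lip on the own -y side; the lid folds over from +y to -y. The lip is a strip on the -y wall, overhanging inward: own y -56 to -40 mm, underside 53.5 and top 58.5 mm above the table.
- hinge_axis (a point): Middle of the lid's hinge axis, which runs along the box's own x: own y +50 mm, 50 mm above the table. Obstacles near by: behind the box a raised black counter tier begins at world x = 0.60, 0.25 m high, with a basket and plant on it; to the box's left a clear bin 0.115 m high reaches to world y = -0.07. Come in over the robot's side of the table.
- lip_edge (a point): Middle of the lower inner edge of the retaining lip (box's own y -40 mm, 53.5 mm above the table). The lid's free edge has to lie under this.
- lid_fold (a joint): Lid's turn about its hinge, rad: 0 = level (closed); 1.7 to 1.95 at the start = standing open, leaning slightly outward; -0.12 = pressed down into the box to its stop. A light spring (0.09 N m per rad, rest at 1.85) swings it open again when let go and not under the lip: when level, some 3.5 N at 50 mm from the hinge hold it down.
- lid_slide (a joint): How far the lid has slid in its own plane away from the hinge (slotted hinge ears), m: 0 = drawn in, 0.014 = fully out at the stop. Stays where left; about 2.5 N moves it. Drawn in, the level lid's edge passes the lip with 5 mm to spare; fully out, 9 mm of the edge lies under the lip. Slid out over 5 mm too early, it lands on top of the lip.
- lid_edge (a point): Middle of the lid's free edge, on the outer (upper when closed) face, 85 mm from the hinge axis with the lid drawn in. The lid is a stiff wooden panel 112 mm wide along the hinge, 4.5 mm thick; its outer face is 2 mm above the hinge axis when level. It fits between the box's side walls.
- thumb_step (a point): Middle of the foot of the thumb step on the lid's outer face, 56.5 mm from the hinge axis with the lid drawn in: a cross ridge 96 mm long and 8 mm high, steep towards the hinge and sloping down to the free edge. A fingertip on the lid between hinge and step pushes the lid along by its steep side.
- lid_lining: The pale inside (under) face of the lid, which must not be touched. Origin on the hinge axis with the lid drawn in; moves with the lid; own -y points from the hinge to the free edge, own z out of the outer face.
- cake_piece_0: Piece of ring cake about 34x33x19 mm, loose on the floor of the cake box (floor 5 mm thick). Origin: centre of its underside.
- cake_piece_3: Piece of ring cake about 34x33x19 mm, loose on the floor of the cake box (floor 5 mm thick). Origin: centre of its underside.
- cake_piece_5: Piece of ring cake about 34x33x19 mm, loose on the floor of the cake box (floor 5 mm thick). Origin: centre of its underside.
- tea_tin: Bystander: round tea tin, 58 mm across, 72 high, beside the lip wall of the cake box. Origin: centre of its underside.
- date_stamp: Bystander: wooden hand stamp with a knob, 26x34x62 mm, close beside the own -x wall of the cake box. Origin: centre of its underside.
- label_stack: Bystander: stack of blank labels, 31x45x10 mm, close beside the own -x wall of the cake box. Origin: centre of its underside.
- ring_pack: Bystander: wrapped ring cake, 90x94x25 mm, lying flat. Origin: centre of its underside.
- jam_jar: Bystander: jam jar, 69 mm across, 99 high. Origin: centre of its underside.
- butter_bar: Bystander: wrapped pastry bar, 57x101x25 mm. Origin: centre of its underside.
Mind the look-alikes: they are no part of the job. What is shaped like the cake_piece_0 but green is not meant.

How it is judged:
By the outcome, as a careful person would: the job done as asked, in the order asked, and still so for the second after the job is handed in, with the robot touching nothing.
It also fails if it takes over 38 s, if anything falls off the work surface, if the arm or the gripper's body presses on something with over 40 N, if the wrist force passes 120 N, or if a joint passes its speed limit or range.

## Working session

There is one attempt and no reset: what is moved stays moved. The work goes in short steps, Python scripts to look and compute and a shell command to move; the robot and the scene stay as the last step left them, time stands still between calls to the robot, and variables do not carry over. Pictures are saved under pics/ and viewed, and the job is handed in when it is done.

```bash
mkdir -p pics; ls
python3 - <<'E'
from rig import *
import cv2
s=get_state()
for k in s: print(k,s[k])
print(grasp_offset)
for n in ["side","top","wrist"]:
    d=get_image(n); cv2.imwrite(f"pics/{n}0.png",d["color"])
    print(n,d["mtx"].tolist(),{k:d[k].tolist() for k in d if k not in("color","mtx")})
E
```

```text
pics
clock 0.0
qpos [ 9.83980013e-01  2.76555730e-01  1.50614325e+00 -1.27000598e-06
  1.36066434e+00 -1.20984045e-01]
qd [-0.00048261 -0.00076149 -0.00103807  0.00104898 -0.00095088 -0.00021755]
effort [-8.04416486e-04 -4.16783702e+01 -2.45804143e+01 -4.78054153e-04
  1.13012563e-02  1.61496075e-05]
position [0.25797514 0.51329402 0.23045805]
ee_rot [-0.68742546  0.68860022 -0.16342787  0.16299478]
contact_force [ 0.5958385   0.23017232 -1.65601508]
moment [-0.0382852  -0.00790555  0.01670957]
width 0.08558355144811088
0.0187
side [[482.6284373563894, 0.0, 321.64989668073844], [0.0, 482.6284373563894, 196.30841836464404], [0.0, 0.0, 1.0]] {'R': [[-0.998648204860266, 0.045041473347740245, -0.025942794915603272], [0.04490943763835837, 0.4963839814410844, -0.8669406469763103], [-0.02617069621493947, -0.8669337971537172, -0.4977357592259807]], 't': [0.5112832880908484, 0.0649947532157756, 1.4673934064332377]}
top [[430.25847103335167, 0.0, 317.5551675184509], [0.0, 430.25847103335167, 202.97440478954076], [0.0, 0.0, 1.0]] {'R': [[0.06619858875257388, -0.9978060126617747, -0.0009528605237878534], [-0.9607855433639424, -0.06348472854263745, -0.2699274511877619], [0.2692747416859249, 0.018784310950306637, -0.9628801914839148]], 't': [-0.08326598707538053, 0.4704358407660875, 1.0043766858281071]}
wrist [[314.042403580373, 0.0, 315.42512468023926], [0.0, 314.042403580373, 198.7026485571848], [0.0, 0.0, 1.0]] {'tool_from_camera': [[-0.00019584643916685507, 0.9600866259033954, 0.27970275723633026, -0.07032768547248269], [0.0006744382225125691, -0.27970257217235134, 0.9600864629049061, -0.14257049121451285], [0.9999997533885973, 0.00037667174547461967, -0.0005927403646466263, 9.855932280122826e-05], [0.0, 0.0, 0.0, 1.0]]}
```

View pics/side0.png

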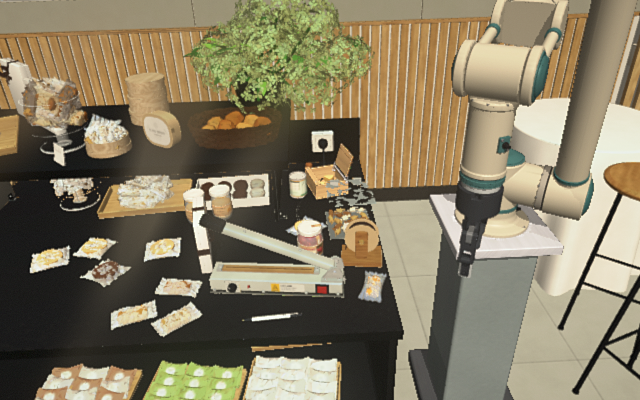

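View pics/top0.png

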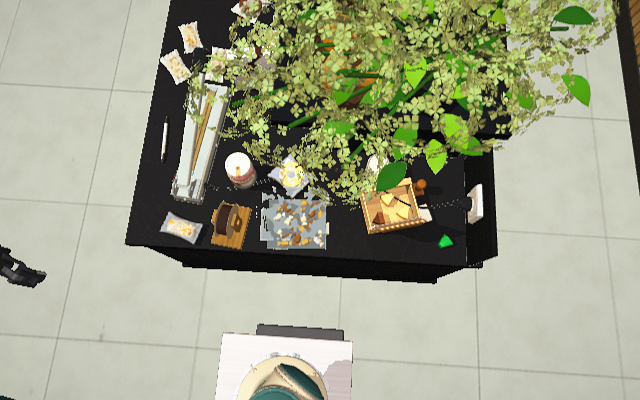

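View pics/wrist0.png

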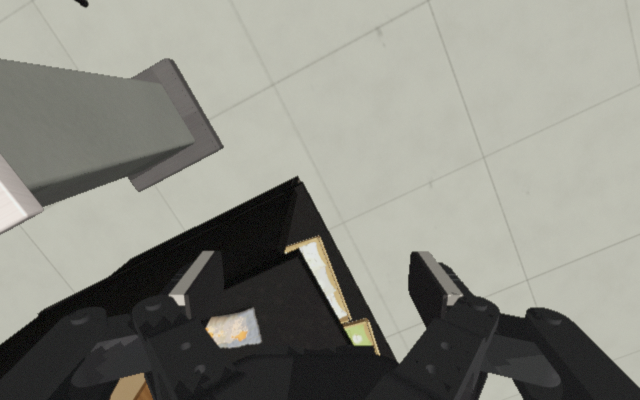

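The box stands at about (330,178) in side and (393,207) in top. I'll enlarge both.

Run:
```python
import cv2
a=cv2.imread("pics/side0.png")[125:225,270:400]; cv2.imwrite("pics/side0c.png",cv2.resize(a,None,fx=6,fy=6,interpolation=cv2.INTER_CUBIC))
a=cv2.imread("pics/top0.png")[140:260,345:495]; cv2.imwrite("pics/top0c.png",cv2.resize(a,None,fx=5,fy=5,interpolation=cv2.INTER_CUBIC))
```

```text
(no output)
```

View pics/side0c.png

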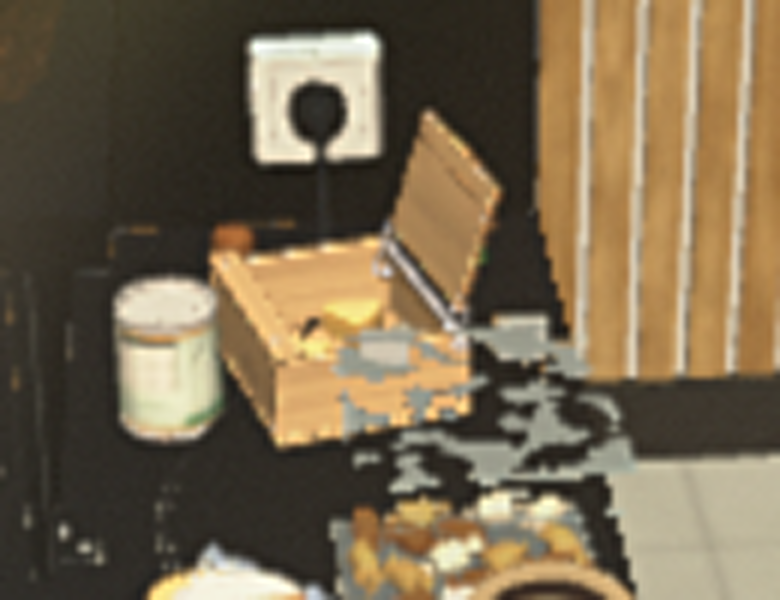

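View pics/top0c.png

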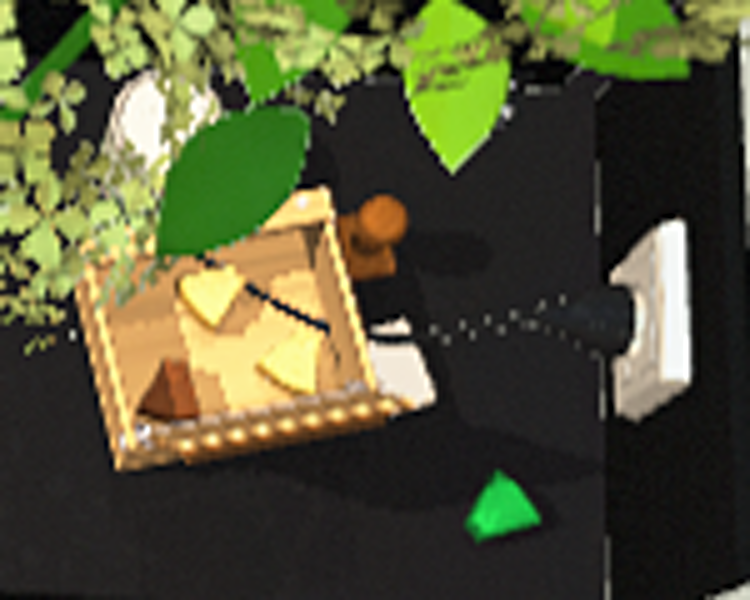

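```bash
cat > h.py <<'E'
from rig import *
import numpy as np, cv2
from scipy.optimize import least_squares
from scipy.spatial.transform import Rotation as Ro
def proj(d,X):
    X=np.atleast_2d(X); p=(d["R"]@X.T).T+d["t"]; q=(d["mtx"]@p.T).T; return q[:,:2]/q[:,2:]
def b2w(P,x,y,a):
    P=np.atleast_2d(np.array(P,float)); c,s=np.cos(a),np.sin(a)
    return np.c_[x+c*P[:,0]-s*P[:,1], y+s*P[:,0]+c*P[:,1], P[:,2]]
def lid(x,along,out,th,sl=0):
    return [x,.05-np.cos(th)*(along+sl)+np.sin(th)*out,.05+np.sin(th)*(along+sl)+np.cos(th)*out]
def tool():
    s=get_state(); q=s["ee_rot"]; R=Ro.from_quat([q[1],q[2],q[3],q[0]]).as_matrix(); return np.array(s["position"]),R,s
E
python3 - <<'E'
from h import *
S=get_image("side");T=get_image("top")
for d in (S,T): print("cam",-d["R"].T@d["t"])
side=[((280,445),(.065,-.056,0)),((278,360),(.065,-.056,.0585)),((210,258),(-.065,-.056,.0585)),((468,415),(.065,.056,0))]
lids=[((430,110),-.056),((500,187),.056)]
top=[((328,188),(-.065,-.056,.0585)),((116,468),(.065,.056,.052)),((78,258),(.065,-.05,.055)),]
def f(p):
    r=[]
    for u,P in side: r+=list(proj(S,b2w(P,*p[:3]))[0]-(np.array(u)/6+[270,125]-.4))
    for u,x in lids: r+=list(proj(S,b2w(lid(x,.085,0,p[3]),*p[:3]))[0]-(np.array(u)/6+[270,125]-.4))
    for u,P in top: r+=list(proj(T,b2w(P,*p[:3]))[0]-(np.array(u)/5+[345,140]-.4))
    return np.array(r)
o=least_squares(f,[.5,-.15,np.pi/2,1.8],loss="soft_l1"); print(o.x,np.degrees(o.x[2])); print(f(o.x).reshape(-1,2).round(1))
p=o.x
for d,n,c,k in ((S,"side",(270,125,130,100),6),(T,"top",(345,140,150,120),5)):
    a=d["color"][c[1]:c[1]+c[3],c[0]:c[0]+c[2]]; a=cv2.resize(a,None,fx=k,fy=k,interpolation=cv2.INTER_CUBIC)
    def L(P,col):
        u=((proj(d,b2w(P,*p[:3]))-[c[0],c[1]]+.5)*k).astype(int); cv2.polylines(a,[u],True,col,1)
    for z in (0,.052): L([(.065,.056,z),(-.065,.056,z),(-.065,-.056,z),(.065,-.056,z)],(0,0,255))
    L([(.065,-.056,.0585),(-.065,-.056,.0585),(-.065,-.04,.0585),(.065,-.04,.0585)],(255,0,255))
    L([lid(-.056,0,0.002,p[3]),lid(.056,0,.002,p[3]),lid(.056,.085,.002,p[3]),lid(-.056,.085,.002,p[3])],(0,255,0))
    cv2.imwrite(f"pics/{n}1.png",a)
E
```

```text
cam [0.54607597 1.21684163 0.79998488]
cam [ 0.18704677 -0.07208433  1.09399862]
[ 0.4853547  -0.2330527   1.83882645  1.87116654] 105.35699462669213
[[ 0.2  1. ]
 [-0.1 -0.5]
 [ 0.1 -0.3]
 [ 0.7  0.1]
 [-0.1  0.4]
 [ 0.   0.5]
 [-0.6  1.3]
 [ 2.  -1.8]
 [-0.1 -0.3]]
```

View pics/side1.png

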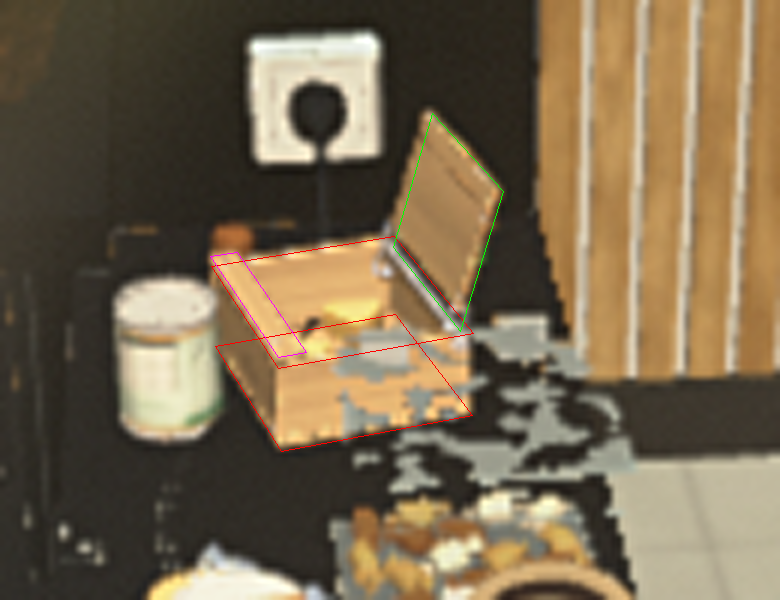

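View pics/top1.png

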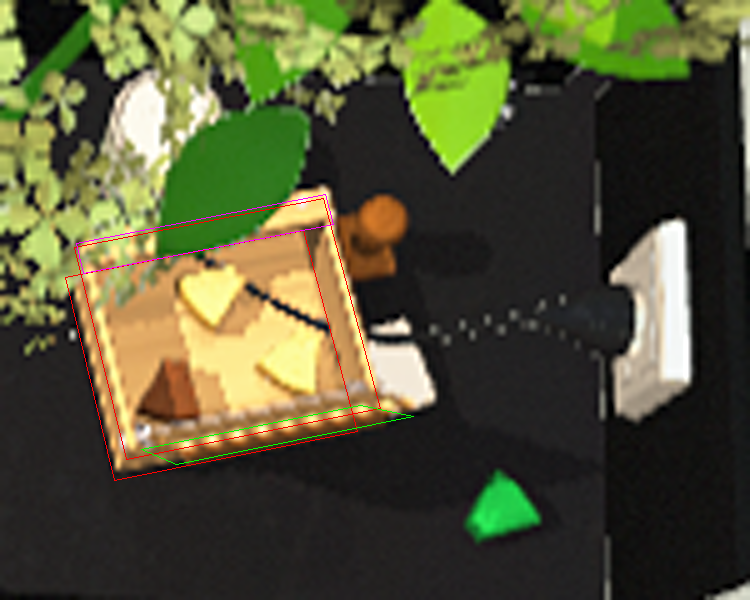

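Run:
```python
import cv2
a=cv2.imread("pics/top0.png")[172:238,355:435]; cv2.imwrite("pics/top0d.png",cv2.resize(a,None,fx=9,fy=9,interpolation=cv2.INTER_CUBIC))
```

```text
(no output)
```

View pics/top0d.png

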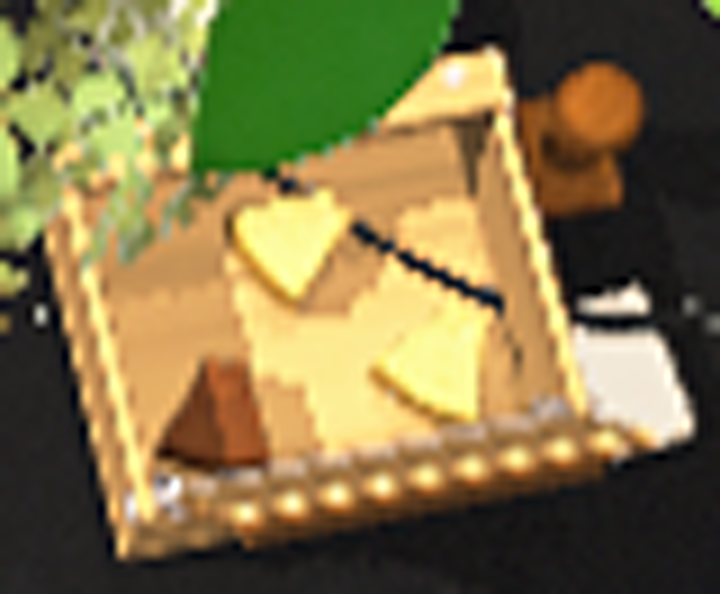

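Run:
```python
from h import *
S=get_image("side");T=get_image("top")
side=[((280,447),(.065,-.056,0)),((278,360),(.065,-.056,.0585)),((210,256),(-.065,-.056,.0585)),((470,415),(.065,.056,0))]
lids=[((430,110),-.056),((501,186),.056)]
top=[((500,46),(-.065,-.056,.0585)),((122,560),(.065,.056,0)),((48,235),(.065,-.056,0)),((506,108),(-.065,-.04,.0585))]
tl=[((655,440),-.056),((245,545),.056)]
def f(p):
    r=[]
    for u,P in side: r+=list(proj(S,b2w(P,*p[:3]))[0]-(np.array(u)/6+[270,125]-.4))
    for u,x in lids: r+=list(proj(S,b2w(lid(x,.085,0,p[3]),*p[:3]))[0]-(np.array(u)/6+[270,125]-.4))
    for u,P in top: r+=list(proj(T,b2w(P,*p[:3]))[0]-(np.array(u)/9+[355,172]-.4))
    for u,x in tl: r+=list(proj(T,b2w(lid(x,.085,0.002,p[3]),*p[:3]))[0]-(np.array(u)/9+[355,172]-.4))
    return np.array(r)
o=least_squares(f,[.5,-.15,np.pi/2,1.8],loss="soft_l1"); print(o.x,np.degrees(o.x[2])); print(f(o.x).reshape(-1,2).round(1))
p=o.x
for d,n,c,k in ((T,"top",(355,172,80,66),9),):
    a=d["color"][c[1]:c[1]+c[3],c[0]:c[0]+c[2]]; a=cv2.resize(a,None,fx=k,fy=k,interpolation=cv2.INTER_CUBIC)
    def L(P,col):
        u=((proj(d,b2w(P,*p[:3]))-[c[0],c[1]]+.5)*k).astype(int); cv2.polylines(a,[u],True,col,1)
    for z in (0,.052): L([(.065,.056,z),(-.065,.056,z),(-.065,-.056,z),(.065,-.056,z)],(0,0,255))
    L([(.065,-.056,.0585),(-.065,-.056,.0585),(-.065,-.04,.0585),(.065,-.04,.0585)],(255,0,255))
    L([lid(-.056,0,0.002,p[3]),lid(.056,0,.002,p[3]),lid(.056,.085,.002,p[3]),lid(-.056,.085,.002,p[3])],(0,255,0))
    cv2.imwrite(f"pics/{n}2.png",a)
```

```text
[ 0.48687039 -0.23463278  1.85759488  1.87056155] 106.4323465055414
[[ 0.1  0.5]
 [-0.1 -0.6]
 [-0.6  0. ]
 [ 0.1 -0.4]
 [-1.   0.1]
 [-0.6  0.3]
 [-0.4  0.9]
 [ 0.4  1.6]
 [-1.9 -2.8]
 [ 0.6 -0.2]
 [ 1.   1.1]
 [-0.6 -0.1]]
```

View pics/top2.png

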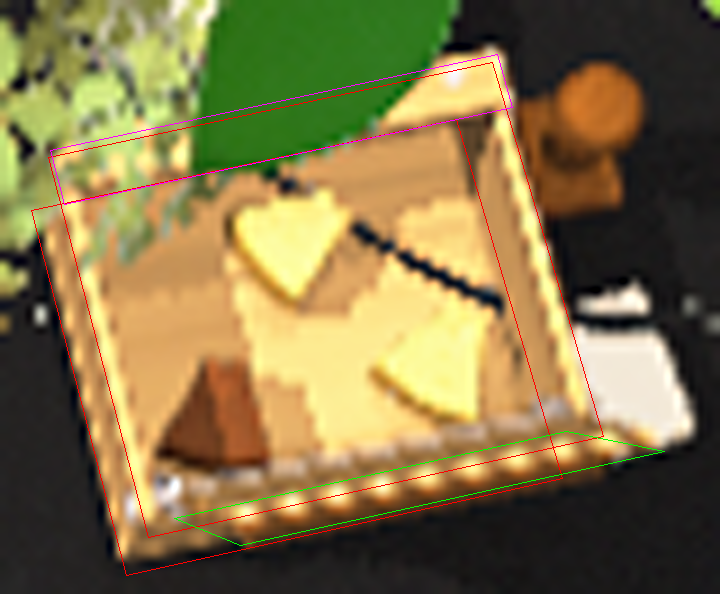

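Run:
```python
from h import *
S=get_image("side");T=get_image("top")
C=-T["R"].T@T["t"]
for u in ((391,176),(436,158),(360,190),(575,90),(505,130)):
    r=T["R"].T@np.linalg.inv(T["mtx"])@np.array([*u,1.]); 
    print(u,[(z,(C+r*(z-C[2])/r[2]).round(2)[:2].tolist(),proj(S,C+r*(z-C[2])/r[2])[0].round().tolist()) for z in (.2,.3,.4,.5,.6,.7)])
a=cv2.imread("pics/side0.png")[0:200,170:400]; cv2.imwrite("pics/side0p.png",cv2.resize(a,None,fx=3,fy=3,interpolation=cv2.INTER_CUBIC))
```

```text
(391, 176) [(0.2, [0.51, -0.21], [318.0, 137.0]), (0.3, [0.47, -0.2], [329.0, 108.0]), (0.4, [0.44, -0.18], [341.0, 76.0]), (0.5, [0.4, -0.16], [354.0, 42.0]), (0.6, [0.36, -0.15], [368.0, 4.0]), (0.7, [0.33, -0.13], [384.0, -37.0])]
(436, 158) [(0.2, [0.56, -0.31], [302.0, 126.0]), (0.3, [0.52, -0.28], [314.0, 99.0]), (0.4, [0.48, -0.26], [327.0, 70.0]), (0.5, [0.43, -0.23], [341.0, 37.0]), (0.6, [0.39, -0.2], [356.0, 2.0]), (0.7, [0.35, -0.18], [373.0, -38.0])]
(360, 190) [(0.2, [0.47, -0.14], [331.0, 144.0]), (0.3, [0.44, -0.14], [341.0, 114.0]), (0.4, [0.41, -0.13], [352.0, 81.0]), (0.5, [0.38, -0.12], [365.0, 45.0]), (0.6, [0.34, -0.11], [378.0, 6.0]), (0.7, [0.31, -0.1], [392.0, -37.0])]
(575, 90) [(0.2, [0.75, -0.63], [253.0, 97.0]), (0.3, [0.69, -0.57], [266.0, 76.0]), (0.4, [0.62, -0.51], [280.0, 52.0]), (0.5, [0.56, -0.45], [297.0, 25.0]), (0.6, [0.5, -0.38], [316.0, -6.0]), (0.7, [0.43, -0.32], [337.0, -41.0])]
(505, 130) [(0.2, [0.64, -0.47], [280.0, 111.0]), (0.3, [0.59, -0.42], [293.0, 87.0]), (0.4, [0.54, -0.38], [306.0, 60.0]), (0.5, [0.49, -0.33], [321.0, 31.0]), (0.6, [0.44, -0.29], [338.0, -2.0]), (0.7, [0.39, -0.25], [357.0, -40.0])]
```

View pics/side0p.png

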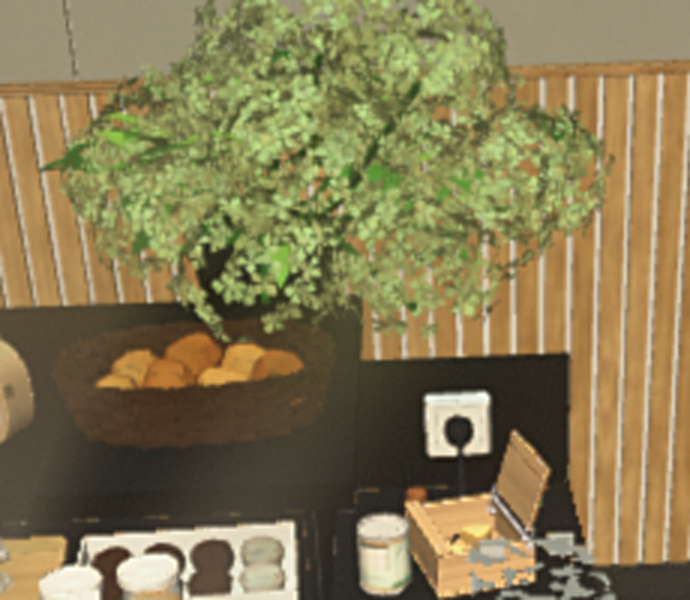

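```bash
cat >> h.py <<'E'
BX=(0.488,-0.234,1.8570)
def axes():
    p,R,s=tool(); print("pos",p.round(4),"\nR\n",R.round(3)); 
    ex=np.array([np.cos(BX[2]),np.sin(BX[2]),0]); return p,R,s,ex
def plan(target,Rt=None):
    p,R,s=tool(); d=R.T@(np.array(target)-p)*100
    rv=np.zeros(3) if Rt is None else Ro.from_matrix(R.T@Rt).as_rotvec()*180/np.pi/8
    print("shift cm",d.round(2),"turn",rv.round(2)); return d,rv
def Rdown(tilt=0,sign=1):
    # tool z along sign*own x, tool y down tilted so that it points toward own -y by tilt
    ex=np.array([np.cos(BX[2]),np.sin(BX[2]),0]); ey=np.array([-ex[1],ex[0],0])
    y=np.array([0,0,-1])*np.cos(tilt)-ey*np.sin(tilt); z=sign*ex; x=np.cross(y,z); return np.c_[x,y,z]
E
python3 - <<'E'
from h import *
p,R,s,ex=axes()
t=b2w([0,.14,.23],*BX)[0]; print(t)
for sg in (1,-1): plan(t,Rdown(0,sg))
E
```

```text
pos [0.2582 0.5137 0.2313] 
R
 [[ 0.893 -0.     0.449]
 [-0.449 -0.     0.893]
 [-0.    -1.    -0.   ]]
[ 0.35369484 -0.27352373  0.23      ]
shift cm [ 43.89   0.13 -66.05] turn [ 0.   -5.39 -0.  ]
shift cm [ 43.89   0.13 -66.05] turn [ 0.   17.11  0.  ]
```

```bash
python3 -m jog '[255,9.2,-3,-18.3,0,4,0, 255,9.2,-4,-18.3,0,4,0, 255,18.4,-4,-36.6,0,8,0, 255,18.4,-4,-36.6,0,8,0, 255,18.4,-4,-36.6,0,8,0, 255,30,-4,-53,0,12,0, 255,30,-4,-53,0,12,0, 255,30,-4,-53,0,12,0, 255,41,-1.5,-67.4,0,17.1,0, 255,41,-1.5,-67.4,0,17.1,0, 255,41,-1.5,-67.4,0,17.1,0, 255,41,-1.5,-67.4,0,17.1,0]' 20; python3 -c "
from h import *
p,R,s,ex=axes(); print(s['qpos'].round(2),s['contact_force'],s['width'])
d=get_image('wrist'); cv2.imwrite('pics/w1.png',d['color'])
d=get_image('side'); cv2.imwrite('pics/s1.png',d['color'])"
```

```text
clock: 1.95
position: [0.3149, -0.2308, 0.2499]
ee_rot: [-0.148, 0.147, -0.691, 0.692]
contact_force: [1.8, 0.0, -0.7]
width: 0.0003
pos [ 0.3149 -0.2308  0.2499] 
R
 [[-0.913  0.002  0.408]
 [-0.408 -0.    -0.913]
 [-0.001 -1.     0.001]]
[-0.81 -0.02  1.82  0.    1.35  0.34] [ 1.79135784  0.01151677 -0.66207719] 0.0003403391049891802
```

View pics/w1.png

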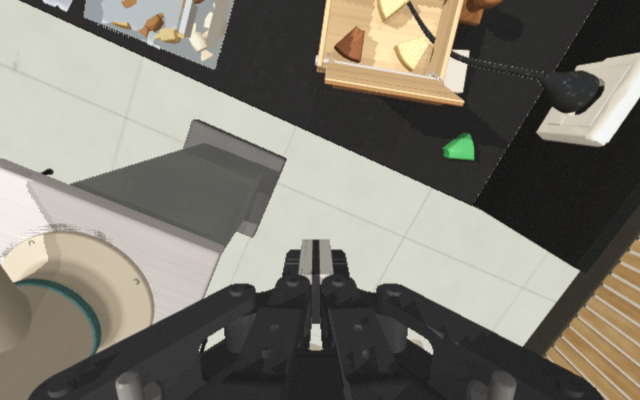

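View pics/s1.png

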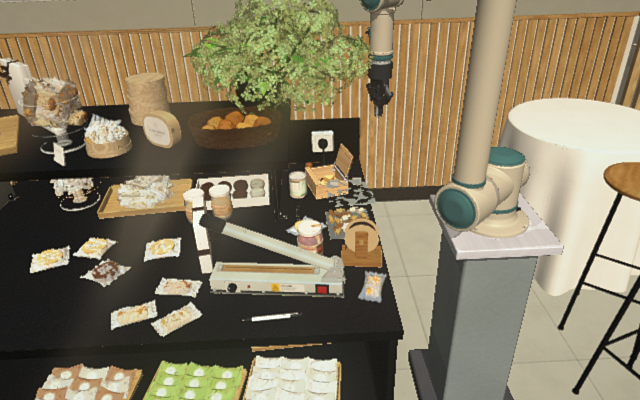

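Run:
```python
import cv2
a=cv2.imread("pics/w1.png")[0:115,305:505]; cv2.imwrite("pics/w1c.png",cv2.resize(a,None,fx=4,fy=4,interpolation=cv2.INTER_CUBIC))
```

```text
(no output)
```

View pics/w1c.png

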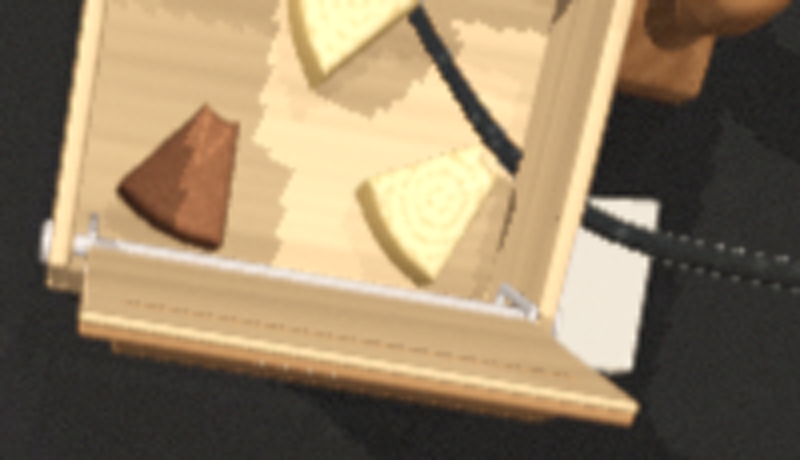

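```bash
cat >> h.py <<'E'
def wcam(d,p,R):
    M=np.eye(4); M[:3,:3]=R; M[:3,3]=p; W=np.linalg.inv(M@d["tool_from_camera"]); return dict(mtx=d["mtx"],R=W[:3,:3],t=W[:3,3])
E
python3 - <<'E'
from h import *
p0,R0,s=tool()
W=wcam(get_image("wrist"),p0,R0)
S=get_image("side");T=get_image("top")
side=[((280,447),(.065,-.056,0)),((278,360),(.065,-.056,.0585)),((210,256),(-.065,-.056,.0585)),((470,415),(.065,.056,0))]
lids=[((430,110),-.056),((501,186),.056)]
wl=[((81,328),.056,-.0025),((637,404),-.056,-.0025),((81,338),.056,.002),((630,425),-.056,.002)]
wb=[((47,287),(.065,.056,0)),((553,325),(-.060,.056,.052))]
top=[((500,46),(-.065,-.056,.0585)),((122,560),(.065,.056,0)),((506,108),(-.065,-.04,.0585))]
def f(p):
    r=[]
    b=p[:3]
    for u,P in side: r+=list(proj(S,b2w(P,*b))[0]-(np.array(u)/6+[270,125]-.4))
    for u,x in lids: r+=list(proj(S,b2w(lid(x,.085,0,p[3]),*b))[0]-(np.array(u)/6+[270,125]-.4))
    for u,P in top: r+=list(proj(T,b2w(P,*b))[0]-(np.array(u)/9+[355,172]-.4))
    for u,x,o in wl: r+=list(proj(W,b2w(lid(x,.085,o,p[3]),*b))[0]-(np.array(u)/4+[305,0]-.4))
    for u,P in wb: r+=list(proj(W,b2w(P,*b))[0]-(np.array(u)/4+[305,0]-.4))
    return np.array(r)
o=least_squares(f,[.5,-.15,np.pi/2,1.8],loss="soft_l1"); print(o.x,np.degrees(o.x[2])); print(f(o.x).reshape(-1,2).round(1).tolist())
E
```

```text
[ 0.49075429 -0.23668473  1.86666749  1.90819081] 106.95216870235966
[[-0.8, 0.3], [-1.1, -0.9], [-1.9, -0.1], [-1.0, -0.7], [-1.6, 0.0], [-0.9, 0.1], [0.1, -0.7], [1.5, 0.3], [1.3, -1.8], [-0.2, -0.0], [0.7, -0.4], [-1.0, 3.3], [0.2, -0.1], [-0.6, -0.2], [-5.1, 1.2]]
```

```bash
sed -i 's/^BX=.*/BX=(0.490,-0.236,1.866)/' h.py
cat >> h.py <<'E'
def tgt(th,L,tilt,corner,clear=0,sl=0):
    # TCP world for finger corner (-11 front, +11 heel; mm) on lid outer face at along L, offset clear m along normal
    R=Rdown(np.radians(tilt),-1); P=b2w(lid(0,L,.002+clear,np.radians(th),0),*BX)[0]
    return P-R[:,0]*corner/1000,R
def own(p):
    c,s=np.cos(BX[2]),np.sin(BX[2]); d=np.array(p)-[BX[0],BX[1],0]; return np.array([c*d[0]+s*d[1],-s*d[0]+c*d[1],d[2]])
E
python3 - <<'E'
from h import *
p,R,s=tool(); print(own(p))
t,Rt=tgt(108,.036,40,-11,.03); print(t,own(t)); plan(t,Rt)
t,Rt=tgt(108,.036,40,-11,.012); print(t,own(t)); plan(t,Rt)
E
```

```text
[0.05866994 0.16545229 0.24942449]
[ 0.39434015 -0.26508908  0.06727883] [-4.51028104e-17  9.99849092e-02  6.72788271e-02]
shift cm [-5.72 18.2   6.71] turn [0.34 0.91 4.99]
[ 0.41071865 -0.26010856  0.07284113] [-2.77555756e-17  8.28658919e-02  7.28411330e-02]
shift cm [-7.41 17.65  6.94] turn [0.34 0.91 4.99]
```

```bash
python3 -m jog '[255,1,4,4,0.1,0.3,1.2, 255,1,8,6.7,0.2,0.6,2.4, 255,0,12,6.7,0.3,0.9,3.6, 255,-2,16,6.7,0.34,0.91,4.99, 255,-5.72,18.2,6.71,0.34,0.91,4.99, 255,-5.72,18.2,6.71,0.34,0.91,4.99, 255,-5.72,18.2,6.71,0.34,0.91,4.99, 255,-5.72,18.2,6.71,0.34,0.91,4.99]' ; python3 -c "
from h import *
p,R,s,ex=axes(); print(own(p),s['contact_force'])
d=get_image('wrist'); cv2.imwrite('pics/w2.png',d['color'])
d=get_image('side'); cv2.imwrite('pics/s2.png',cv2.resize(d['color'][50:230,250:490],None,fx=3,fy=3))
for a in ((108,.036,40,-11,.0),(90,.036,40,-11,0),(70,.036,36,-11,0),(50,.036,30,-11,0)):
  t,Rt=tgt(*a); plan(t,Rt)
"
```

```text
clock: 3.2
position: [0.3955, -0.2664, 0.0691]
ee_rot: [0.338, 0.14, 0.691, -0.623]
contact_force: [0.5, -0.3, -0.9]
width: 0.0002
pos [ 0.3955 -0.2664  0.0691] 
R
 [[-0.732  0.616  0.292]
 [-0.227  0.184 -0.956]
 [-0.642 -0.766  0.005]]
[-0.00156287  0.0992176   0.06908122] [ 0.53797795 -0.30201675 -0.9039501 ]
shift cm [-2.64  1.21 -0.15] turn [-0.02  0.03  0.  ]
shift cm [-3.63  1.74 -0.15] turn [-0.02  0.03  0.  ]
shift cm [-4.49  2.57 -0.15] turn [-0.02  0.03 -0.5 ]
shift cm [-5.    3.61 -0.15] turn [-0.03  0.02 -1.25]
```

View pics/w2.png

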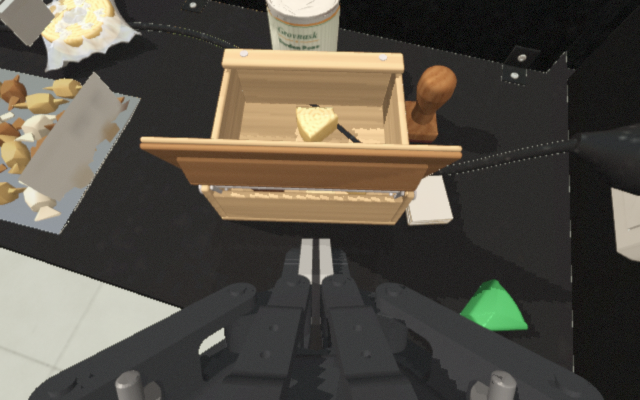

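View pics/s2.png

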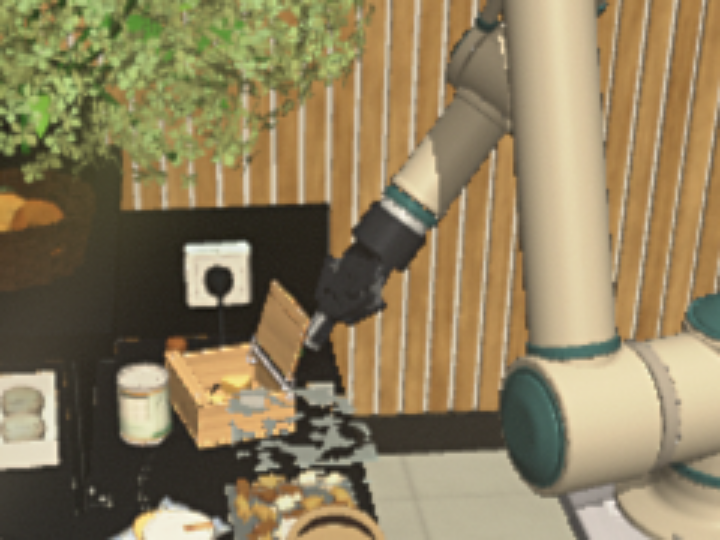

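```bash
python3 -m jog '[255,-1.4,0.6,-0.1,0,0,0, 255,-2.6,1.2,-0.15,0,0,0, 255,-3.1,1.5,-0.15,0,0,0, 255,-3.6,1.75,-0.15,0,0,0, 255,-4.1,2.1,-0.15,0,0,-0.25, 255,-4.5,2.55,-0.15,0,0,-0.5, 255,-4.75,3.05,-0.15,0,0,-0.85, 255,-5.0,3.6,-0.15,0,0,-1.25, 255,-5.0,3.6,-0.15,0,0,-1.25]' ; python3 -c "
from h import *
p,R,s,ex=axes(); print(own(p),s['contact_force'])
d=get_image('wrist'); cv2.imwrite('pics/w3.png',d['color'])
d=get_image('side'); cv2.imwrite('pics/s3.png',cv2.resize(d['color'][110:210,280:400],None,fx=5,fy=5))
for a in ((50,.034,30,-11,.0),(35,.034,25,-11,0),(20,.034,18,-11,0),(10,.03,10,11,0),(4,.028,9,11,0),(0,.027,8,11,0),(-3,.027,8,11,0)):
  t,Rt=tgt(*a); print(a);plan(t,Rt)
"
```

```text
clock: 4.42
position: [0.4542, -0.2466, 0.0727]
ee_rot: [0.283, 0.08, 0.701, -0.649]
contact_force: [0.2, -2.1, 1.0]
width: -0.0002
pos [ 0.4542 -0.2466  0.0727] 
R
 [[-0.827  0.479  0.293]
 [-0.255  0.144 -0.956]
 [-0.5   -0.866  0.003]]
[0.0002952 0.0373184 0.0726886] [ 0.19201307 -2.13290098  1.02500628]
(50, 0.034, 30, -11, 0.0)
shift cm [ 0.14 -0.02  0.09] turn [-0.    0.   -0.01]
(35, 0.034, 25, -11, 0)
shift cm [-0.1   0.74  0.09] turn [-0.    0.   -0.63]
(20, 0.034, 18, -11, 0)
shift cm [-0.14  1.49  0.09] turn [-0.    0.   -1.51]
(10, 0.03, 10, 11, 0)
shift cm [-1.75  2.54  0.09] turn [-0.    0.   -2.51]
(4, 0.028, 9, 11, 0)
shift cm [-1.46  2.77  0.09] turn [-0.    0.   -2.63]
(0, 0.027, 8, 11, 0)
shift cm [-1.29  2.92  0.09] turn [-0.    0.   -2.76]
(-3, 0.027, 8, 11, 0)
shift cm [-1.22  3.04  0.09] turn [-0.    0.   -2.76]
```

View pics/w3.png

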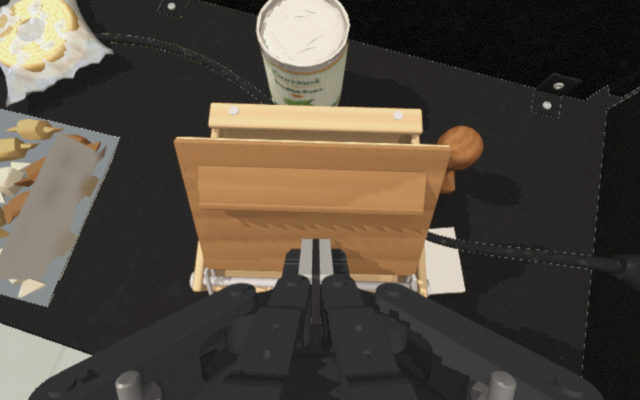

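View pics/s3.png

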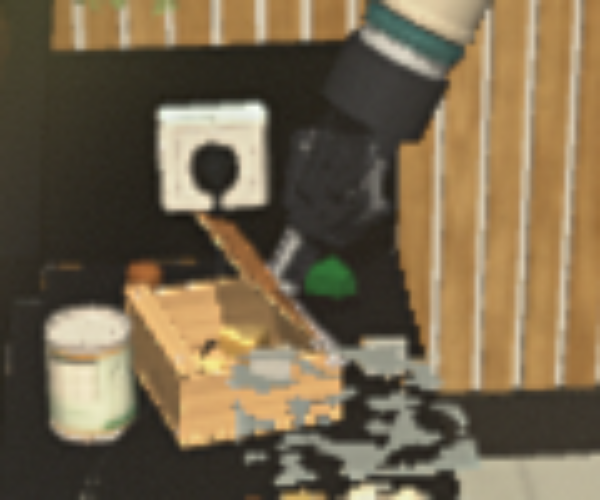

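```bash
python3 -c "
from h import *
for a in ((50,.046,30,-11,.0),(40,.046,26,-11,0),(30,.046,21,-11,0),(20,.046,16,-11,0),(14,.046,12,-11,0),(8,.046,8,-11,0),(8,.0245,8,11,0),(4,.0245,8,11,0),(0,.0245,8,11,0),(-3,.0245,8,11,0)):
  t,Rt=tgt(*a); print(a);plan(t,Rt)
"
```

```text
(50, 0.046, 30, -11, 0.0)
shift cm [-0.99 -0.43  0.09] turn [-0.    0.   -0.01]
(40, 0.046, 26, -11, 0)
shift cm [-1.23  0.26  0.09] turn [-0.    0.   -0.51]
(30, 0.046, 21, -11, 0)
shift cm [-1.34  0.96  0.09] turn [-0.    0.   -1.13]
(20, 0.046, 16, -11, 0)
shift cm [-1.33  1.67  0.09] turn [-0.    0.   -1.76]
(14, 0.046, 12, -11, 0)
shift cm [-1.26  2.07  0.09] turn [-0.    0.   -2.26]
(8, 0.046, 8, -11, 0)
shift cm [-1.15  2.45  0.09] turn [-0.    0.   -2.76]
(8, 0.0245, 8, 11, 0)
shift cm [-1.19  2.47  0.09] turn [-0.    0.   -2.76]
(4, 0.0245, 8, 11, 0)
shift cm [-1.14  2.64  0.09] turn [-0.    0.   -2.76]
(0, 0.0245, 8, 11, 0)
shift cm [-1.07  2.79  0.09] turn [-0.    0.   -2.76]
(-3, 0.0245, 8, 11, 0)
shift cm [-1.01  2.91  0.09] turn [-0.    0.   -2.76]
```

```bash
python3 -m jog '[255,-0.5,-0.2,0,0,0,0, 255,-1,-0.42,0.1,0,0,0, 255,-1.1,-0.1,0.1,0,0,-0.25, 255,-1.23,0.26,0.1,0,0,-0.5, 255,-1.3,0.6,0.1,0,0,-0.8, 255,-1.34,0.96,0.1,0,0,-1.13, 255,-1.34,1.3,0.1,0,0,-1.45, 255,-1.33,1.67,0.1,0,0,-1.76, 255,-1.33,1.67,0.1,0,0,-1.76]' ; python3 -c "
from h import *
p,R,s,ex=axes(); print(own(p),s['contact_force'])
d=get_image('wrist'); cv2.imwrite('pics/w4.png',d['color'])
d=get_image('side'); cv2.imwrite('pics/s4.png',cv2.resize(d['color'][110:210,280:400],None,fx=5,fy=5))
for a in ((20,.046,16,-11,0),(14,.046,12,-11,0),(8,.046,8,-11,0),(8,.0245,8,11,0),(4,.0245,8,11,0),(0,.0245,8,11,0),(-3,.0245,8,11,0)):
  t,Rt=tgt(*a); print(a);plan(t,Rt)
"
```

```text
clock: 5.65
position: [0.4732, -0.2416, 0.0648]
ee_rot: [0.201, -0.006, 0.706, -0.679]
contact_force: [-1.1, -1.1, 1.7]
width: -0.0
pos [ 0.4732 -0.2416  0.0648] 
R
 [[-0.919  0.263  0.292]
 [-0.281  0.079 -0.956]
 [-0.275 -0.962  0.002]]
[-0.00049998  0.01770296  0.06479586] [-1.10588054 -1.14682841  1.74578126]
(20, 0.046, 16, -11, 0)
shift cm [ 0.02  0.02 -0.05] turn [-0.01 -0.    0.  ]
(14, 0.046, 12, -11, 0)
shift cm [-0.01  0.42 -0.05] turn [-0.01 -0.   -0.5 ]
(8, 0.046, 8, -11, 0)
shift cm [ 0.    0.83 -0.05] turn [-0.01 -0.   -1.  ]
(8, 0.0245, 8, 11, 0)
shift cm [-0.05  0.83 -0.05] turn [-0.01 -0.   -1.  ]
(4, 0.0245, 8, 11, 0)
shift cm [-0.03  1.   -0.05] turn [-0.01 -0.   -1.  ]
(0, 0.0245, 8, 11, 0)
shift cm [-0.    1.17 -0.05] turn [-0.01 -0.   -1.  ]
(-3, 0.0245, 8, 11, 0)
shift cm [ 0.03  1.3  -0.06] turn [-0.01 -0.   -1.  ]
```

View pics/w4.png

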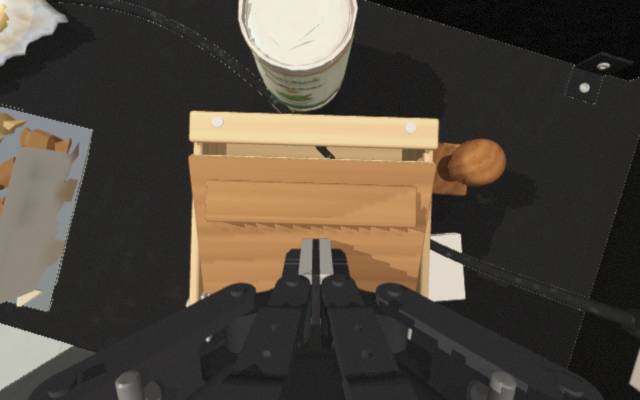

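View pics/s4.png

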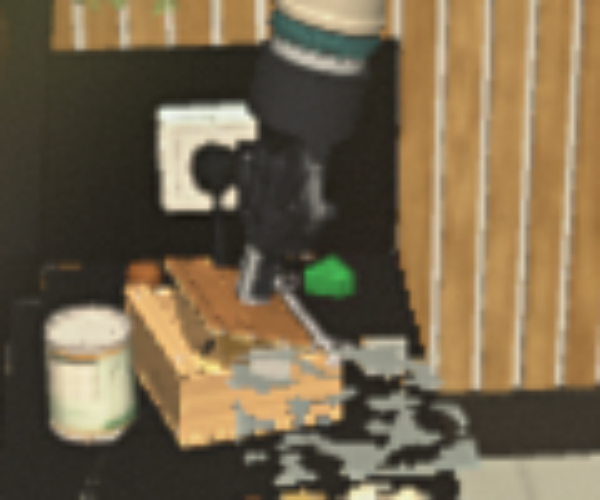

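Run:
```python
from h import *
p0,R0,s=tool(); W=wcam(get_image("wrist"),p0,R0)
a=cv2.imread("pics/w4.png")[95:300,170:460]; cv2.imwrite("pics/w4c.png",cv2.resize(a,None,fx=2.7,fy=2.7,interpolation=cv2.INTER_CUBIC))
print("lip outer",proj(W,b2w([(.065,-.056,.0585),(-.065,-.056,.0585)],*BX)).round(1).tolist())
print("lip inner",proj(W,b2w([(.065,-.04,.0585),(-.065,-.04,.0585)],*BX)).round(1).tolist())
for th in (14,18,22):
  for sl in (0,.005):
    print(th,sl,proj(W,b2w([lid(.056,.085,.002,np.radians(th),sl),lid(-.056,.085,.002,np.radians(th),sl),lid(.048,.0565,.002,np.radians(th),sl),lid(-.048,.0565,.002,np.radians(th),sl)],*BX)).round(1).tolist())
```

```text
lip outer [[187.7, 111.9], [438.6, 111.9]]
lip inner [[187.8, 142.9], [438.6, 142.8]]
14 0 [[194.9, 154.7], [431.2, 154.6], [216.5, 212.3], [409.9, 212.2]]
14 0.005 [[193.9, 144.0], [432.2, 143.9], [215.7, 202.6], [410.6, 202.5]]
18 0 [[190.1, 156.9], [435.8, 156.8], [214.1, 215.2], [412.2, 215.1]]
18 0.005 [[188.8, 145.9], [437.1, 145.8], [213.0, 205.5], [413.2, 205.4]]
22 0 [[185.1, 160.2], [440.6, 160.1], [211.6, 218.8], [414.6, 218.7]]
22 0.005 [[183.3, 149.0], [442.4, 148.9], [210.2, 209.2], [415.9, 209.0]]
```

View pics/w4c.png

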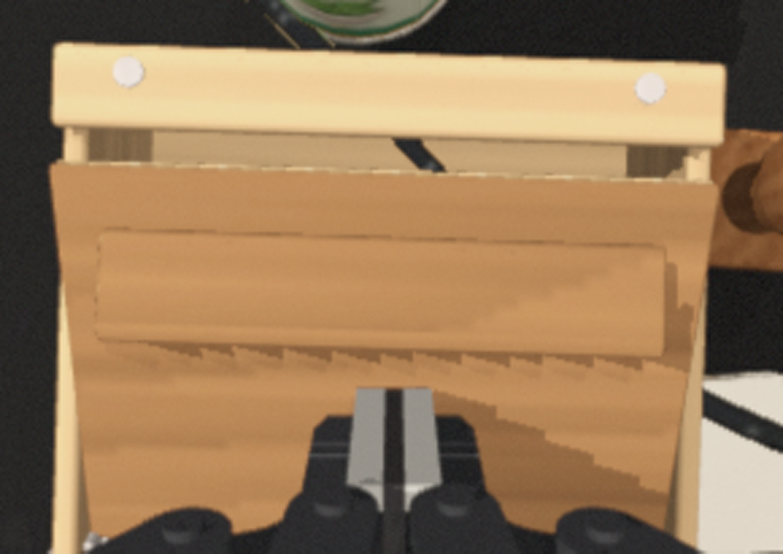

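```bash
python3 -m jog '[255,-0.01,0.2,-0.05,0,0.1,-0.25, 255,-0.01,0.42,-0.05,0,0.15,-0.5, 255,0,0.63,-0.05,0,0.15,-0.75, 255,0,0.83,-0.05,0,0.15,-1, 255,0,0.92,-0.05,0,0.15,-1, 255,0,1.02,-0.05,0,0.15,-1,255,0,1.1,-0.05,0,0.15,-1,255,0.02,1.18,-0.05,0,0.15,-1,255,0.02,1.18,-0.05,0,0.15,-1]' ; python3 -c "
from h import *
p,R,s,ex=axes(); print(own(p),s['contact_force'])
d=get_image('wrist'); cv2.imwrite('pics/w5.png',d['color'])
cv2.imwrite('pics/w5c.png',cv2.resize(d['color'][70:300,160:470],None,fx=2.5,fy=2.5,interpolation=cv2.INTER_CUBIC))
d=get_image('side'); cv2.imwrite('pics/s5.png',cv2.resize(d['color'][110:210,280:400],None,fx=5,fy=5))
for a in ((0,.0245,8,11,0),(-3,.0245,8,11,0)):
  t,Rt=tgt(*a); print(a);plan(t,Rt)
"
```

```text
clock: 6.92
position: [0.4755, -0.2408, 0.0536]
ee_rot: [0.145, -0.047, 0.706, -0.691]
contact_force: [-1.2, -0.8, 5.5]
width: -0.0001
pos [ 0.4755 -0.2408  0.0536] 
R
 [[-0.954  0.134  0.27 ]
 [-0.267  0.04  -0.963]
 [-0.139 -0.99  -0.002]]
[-0.00042111  0.01524667  0.05359306] [-1.1996192  -0.78098851  5.53335023]
(0, 0.0245, 8, 11, 0)
shift cm [-0.06  0.01 -0.04] turn [-0.   -0.16 -0.  ]
(-3, 0.0245, 8, 11, 0)
shift cm [-0.05  0.14 -0.04] turn [-0.   -0.16 -0.  ]
```

View pics/w5c.png

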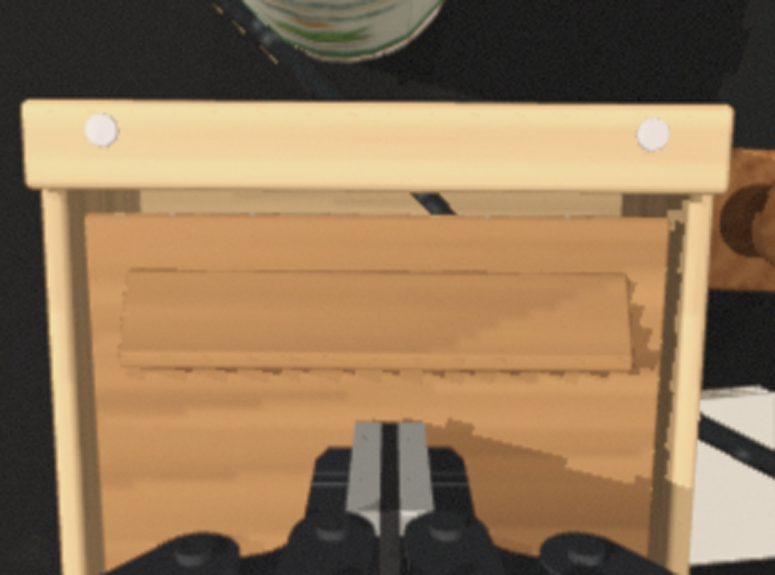

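View pics/s5.png

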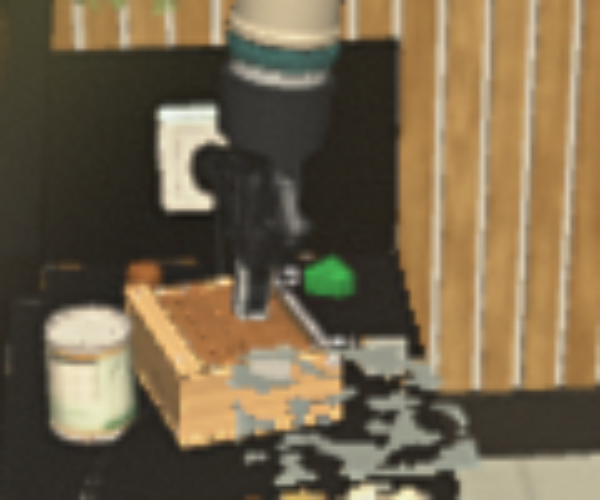

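```bash
python3 -m jog '[255,0,0.08,0,0,0,0, 255,0,0.16,0,0,0,0, 255,0,0.16,0,0,0,0]'; python3 -m jog '[255,-0.25,0.03,0,0,0,0, 255,-0.5,0.07,0,0,0,0,255,-0.75,0.1,0,0,0,0, 255,-1,0.14,0,0,0,0,255,-1,0.14,0,0,0,0]';  python3 -c "
from h import *
p,R,s,ex=axes(); print(own(p),s['contact_force'])
d=get_image('wrist'); cv2.imwrite('pics/w6.png',d['color'])
cv2.imwrite('pics/w6c.png',cv2.resize(d['color'][70:300,160:470],None,fx=2.5,fy=2.5,interpolation=cv2.INTER_CUBIC))"
```

```text
clock: 7.4
position: [0.4757, -0.2408, 0.052]
ee_rot: [0.145, -0.047, 0.706, -0.691]
contact_force: [-0.5, -0.5, 5.7]
width: -0.0003
clock: 8.02
position: [0.4855, -0.2379, 0.0516]
ee_rot: [0.145, -0.048, 0.706, -0.691]
contact_force: [-1.5, -1.2, 4.5]
width: 0.0003
pos [ 0.4855 -0.2379  0.0516] 
R
 [[-0.953  0.132  0.271]
 [-0.268  0.04  -0.963]
 [-0.138 -0.99  -0.002]]
[-0.00055342  0.00483044  0.05157685] [-1.46026416 -1.22213359  4.49405896]
```

View pics/w6c.png

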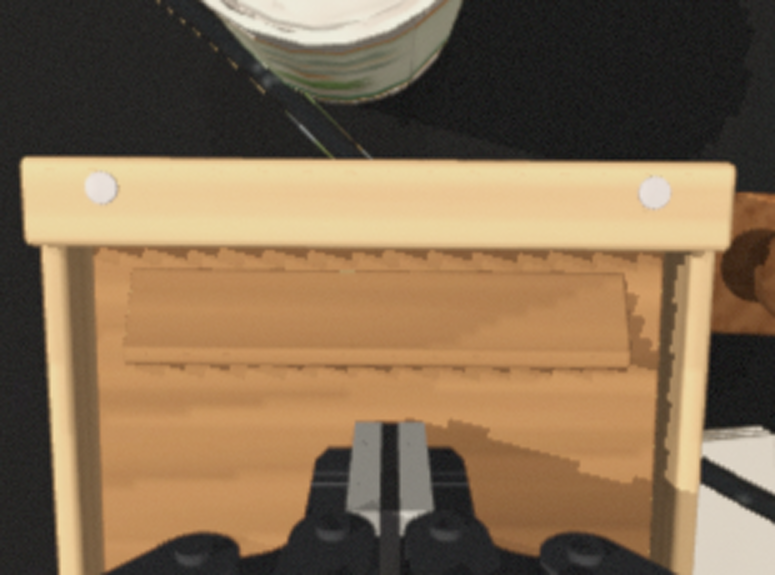

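```bash
python3 -m jog '[255,-0.25,0.03,0,0,0,0, 255,-0.5,0.07,0,0,0,0,255,-0.75,0.1,0,0,0,0, 255,-0.9,0.12,0,0,0,0,255,-0.9,0.12,0,0,0,0]';  python3 -m jog '[255,-0.2,0.03,0,0,0,0, 255,-0.35,0.05,0,0,0,0]';python3 -c "
from h import *
p,R,s,ex=axes(); print(own(p),s['contact_force'])
d=get_image('wrist'); cv2.imwrite('pics/w7.png',d['color'])
cv2.imwrite('pics/w7c.png',cv2.resize(d['color'][70:300,160:470],None,fx=2.5,fy=2.5,interpolation=cv2.INTER_CUBIC))"
```

```text
clock: 8.7
position: [0.494, -0.2343, 0.0512]
ee_rot: [0.144, -0.048, 0.707, -0.691]
contact_force: [-0.9, 0.9, 1.1]
width: -0.0001
clock: 8.95
position: [0.4975, -0.2339, 0.0513]
ee_rot: [0.144, -0.048, 0.707, -0.691]
contact_force: [-1.9, -0.2, 1.1]
width: 0.0
pos [ 0.4975 -0.2339  0.0513] 
R
 [[-0.954  0.131  0.271]
 [-0.268  0.041 -0.963]
 [-0.138 -0.99  -0.004]]
[-0.00018166 -0.00782022  0.05130775] [-1.85914711 -0.22438645  1.08887505]
```

View pics/w7c.png

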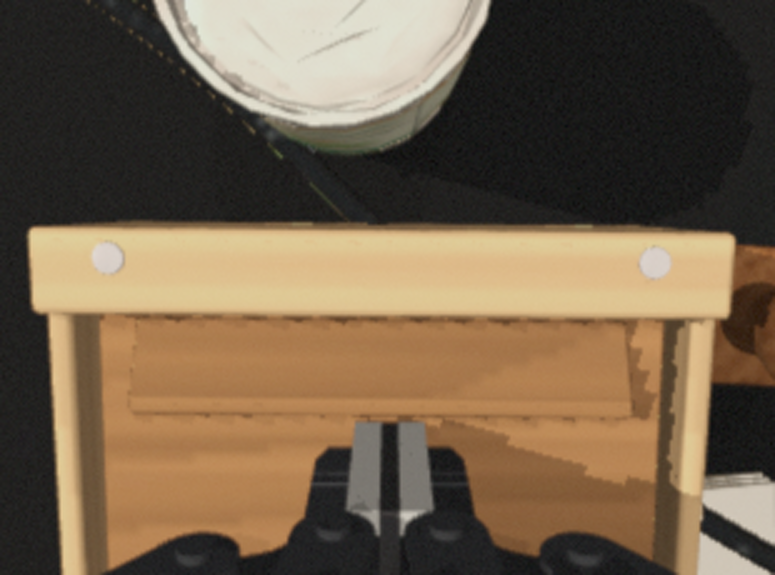

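```bash
python3 -m jog '[255,-0.1,0.02,0,0,0,0, 255,-0.2,0.03,0,0,0,0]';python3 -m jog '[255,-0.1,0.02,0,0,0,0, 255,-0.1,0.02,0,0,0,0]'; python3 -m jog '[255,-0.1,0.02,0,0,0,0, 255,-0.1,0.02,0,0,0,0]'; python3 -c "
from h import *
p,R,s,ex=axes(); print(own(p),s['contact_force'])
d=get_image('wrist'); cv2.imwrite('pics/w8.png',d['color'])
cv2.imwrite('pics/w8c.png',cv2.resize(d['color'][70:300,160:470],None,fx=2.5,fy=2.5,interpolation=cv2.INTER_CUBIC))"
```

```text
clock: 9.25
position: [0.4988, -0.2336, 0.0513]
ee_rot: [0.144, -0.049, 0.707, -0.691]
contact_force: [-4.7, -1.7, 2.2]
width: 0.0003
clock: 9.5
position: [0.4988, -0.2335, 0.051]
ee_rot: [0.144, -0.05, 0.707, -0.691]
contact_force: [-5.2, -2.2, 2.7]
width: -0.0002
clock: 9.75
position: [0.4989, -0.2333, 0.0507]
ee_rot: [0.143, -0.051, 0.707, -0.691]
contact_force: [-8.3, -4.6, 1.6]
width: 0.0001
pos [ 0.4989 -0.2333  0.0507] 
R
 [[-0.954  0.127  0.273]
 [-0.27   0.04  -0.962]
 [-0.133 -0.991 -0.004]]
[-3.29075774e-05 -9.29989086e-03  5.06583785e-02] [-8.33803854 -4.59664292  1.61645775]
```

View pics/w8c.png

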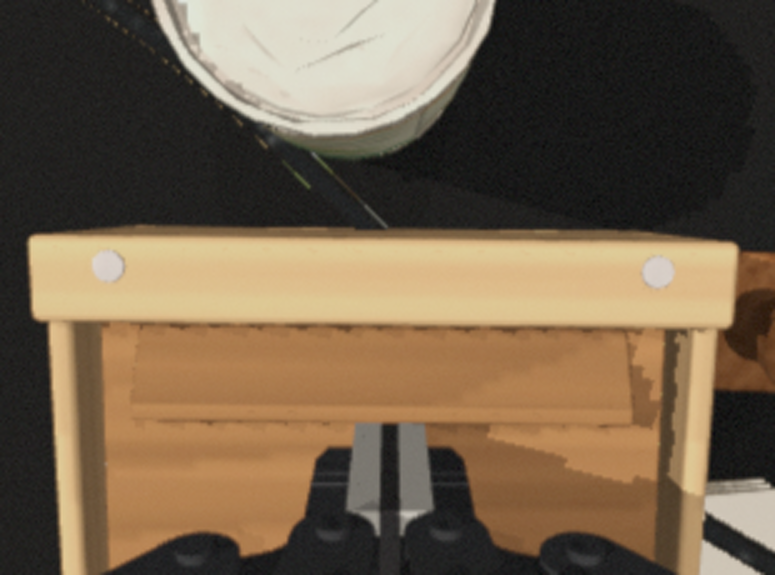

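```bash
python3 -m jog '[255,0.25,-0.08,0,0,0,0, 255,0.5,-0.25,0,0,0,0, 255,0.55,-0.6,0,0,0,0, 255,0.6,-1.5,0,0,0,0, 255,0.7,-4,0,0,0,0, 255,2,-7,0,0,0,0, 255,4,-10,0,0,0,0, 255,4,-10,0,0,0,0]'; python3 -c "
from h import *
p,R,s,ex=axes(); print(own(p),s['contact_force'])
d=get_image('wrist'); cv2.imwrite('pics/w9.png',d['color'])
W=wcam(d,p,R)
d=get_image('side'); cv2.imwrite('pics/s9.png',cv2.resize(d['color'][110:210,270:400],None,fx=6,fy=6,interpolation=cv2.INTER_CUBIC))
b=(.4895,-.236,1.845)
for sl in (0,.01,.014):
  for th in (0,.015): print(sl,th,proj(W,b2w([lid(x,.0565,.002,th,sl) for x in (.048,-.048)]+[(.065,-.04,.0585),(-.065,-.04,.0585)],*b)).round(1).tolist())
"
```

```text
clock: 10.8
position: [0.4503, -0.2489, 0.1474]
ee_rot: [0.145, -0.047, 0.705, -0.692]
contact_force: [1.3, 0.1, -0.1]
width: 0.0001
pos [ 0.4503 -0.2489  0.1474] 
R
 [[-0.953  0.135  0.27 ]
 [-0.267  0.037 -0.963]
 [-0.14  -0.99   0.001]]
[-0.00082373  0.04174441  0.14741003] [ 1.33843485  0.10734202 -0.10454999]
0 0 [[250.5, 157.7], [373.8, 157.5], [224.4, 112.3], [399.5, 112.2]]
0 0.015 [[250.3, 157.7], [374.0, 157.6], [224.4, 112.3], [399.5, 112.2]]
0.01 0 [[250.1, 144.6], [374.2, 144.5], [224.4, 112.3], [399.5, 112.2]]
0.01 0.015 [[249.8, 144.6], [374.4, 144.5], [224.4, 112.3], [399.5, 112.2]]
0.014 0 [[249.9, 139.4], [374.3, 139.3], [224.4, 112.3], [399.5, 112.2]]
0.014 0.015 [[249.7, 139.4], [374.5, 139.2], [224.4, 112.3], [399.5, 112.2]]
```

View pics/w9.png

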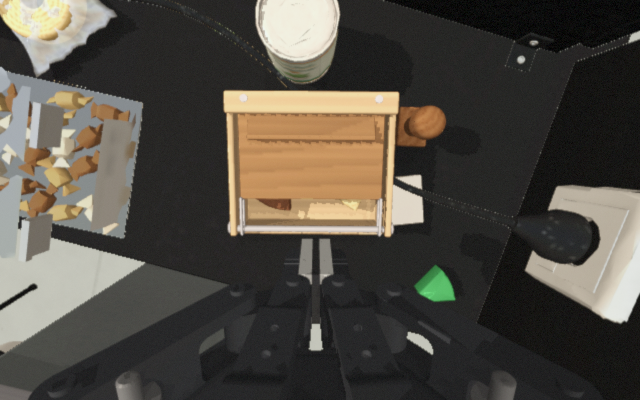

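View pics/s9.png

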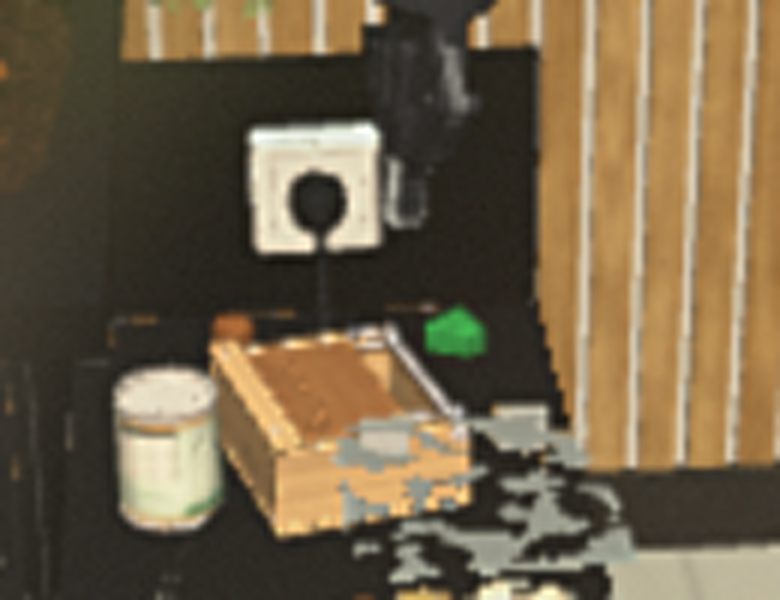

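```bash
python3 -c "
import cv2
a=cv2.imread('pics/w9.png')[80:245,210:415]; cv2.imwrite('pics/w9c.png',cv2.resize(a,None,fx=3.6,fy=3.6,interpolation=cv2.INTER_CUBIC))"
```

```text
(no output)
```

View pics/w9c.png

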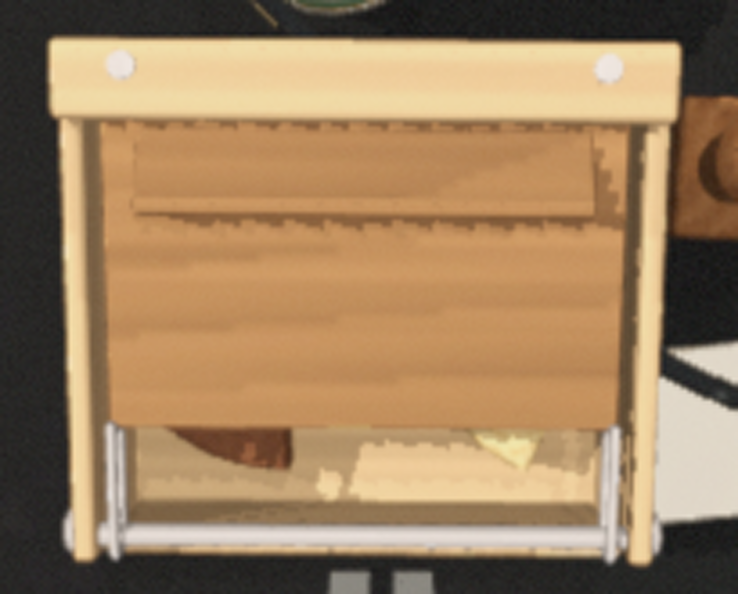

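```bash
python3 -c "
from rig import *
sign_off()"
```

```text
the job is handed in; nothing more can be done
```

The cake box is closed: the lid's free edge is tucked under the lip, and the lid stayed shut when I let go. I signed off at about 11 s, against the 38 s limit.

- **What I did:** With the fingers shut, I came in from the robot's side and folded the lid over from its outside face. I pressed it down past the lip with about 6 N, then pushed it along until the fingertips stood against the thumb step and it reached its stop. The last push was about 9.5 N, and the fingers then backed off and up. Friction under the fingertips carried most of the slide before they met the step.
- **Last checks:** After release the tool was clear, at 0.147 m, and the contact force read about zero. The step foot, seen at row 140 in the wrist picture, matches the predicted 14 mm full slide (row 139). The lid lies level. The tea tin, stamp and labels look where they were, and the two cake pieces still in view are partly hidden by the lid.
- **Disagreement:** My first fits of the box's direction differed by about 1.5° between cameras. I corrected the tool by about 1° from the wrist view before the final press.

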